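# Pull a plug-in relay with self-closing tweezers

### The job

Take the self-closing tweezers off their stand, clip them onto the plug-in relay on the power board and let go so that they hold it by themselves. Then take the tweezers by the block at their top, work the relay out of its tight socket by rocking it gently side to side, and set it down on the bottom of the steel rinse cup before you let go, so that the tweezers stay standing in the cup with the relay still in their jaws. Touch the relay with nothing but the tweezers, and leave the other things on the bench alone.

Things in the scene. Friction and masses are not known exactly. Their poses are not given: they have to be found in the camera images.
- tweezers: Steel self-closing cross-lock tweezers, 45 g, 160 mm long, upright, tips down. Origin midway between the tips at their lower end; z up; y the squeeze direction; x across the blades. Squeezing the two black grips together along y OPENS the jaws; let go, they spring shut. Parked astride the stand's bar, tips on its base, x and y along the stand's.
- tweezer_belly (a point): Middle between the tweezers' grips, 114 mm above the tips: squeeze here, along y. Grips 10 mm (x), bowed, usable 105 to 123 mm above the tips; over their outsides (y) 29 mm with the jaws shut, 26 mm as parked, 24 mm on the relay, 20 mm squeezed to the stop, which takes about 13 N and opens the jaws to 38 mm; jaws and blades then reach 24 mm to each side in y.
- tweezer_block (a point): Middle of the solid block at the top of the tweezers, 148 mm above the tips: 12 mm (x) by 10 mm (y) by 24 mm tall, top 160 mm above the tips. Pinched on its 12 mm sides (fingers closing along the tweezers' x) it holds the tweezers without opening them; along y the bowed grips just below it are in the way.
- blade_a: One blade of the tweezers with its grip (+y side) and, past the crossing, its jaw (-y side); hinged on the block, springs shut. Origin at its hinge, 152 mm above the tips. Jaw 10 mm wide (x), 3 mm thick, 26 mm tall from the tip up; the jaws pinch a relay with about 3 N.
- blade_b: The other blade, mirrored: grip on the tweezers' -y side, jaw on +y. Origin at its hinge, 152 mm above the tips.
- tweezer_stand: Fixed grey stand, base 110 mm (x) by 85 mm (y) by 12 mm thick, 18 mm at its y edges; in its middle an upright aluminium bar 34 mm (x) by 12 mm (y), standing 24 mm above the base, on which the tweezers are clipped. Origin at the centre of its underside.
- board: Green power board 190 mm (x) by 150 mm (y), fixed in an aluminium holder 200 by 190 mm, upper face 22 mm above the bench. Capacitors up to 56 mm above the bench stand close to the relay at its x ends and corners; along board y there is free room to 33 mm from the relay's middle, then parts up to 54 mm high. Origin on the bench under the board's middle; green terminals on its -x edge.
- socket (a point): Middle of the mouth of the relay's socket, a black block 34 mm (board x) by 27 mm (board y), its top 34.6 mm above the bench. Axes as the board's. Its spring contacts grip the relay's pins: about 5 N to pull straight up, more than the tweezers' jaws hold (they slip at about 3.7 N).
- relay: Plug-in relay, about 36 g: clear box with a coil, 28 mm (x) by 21.5 mm (y) by 36 mm tall, pins 6.5 mm long below. Origin: middle of the base's underside, on the socket at the start; axes as the board's. Rocked about its x by 0.1 rad to each side in y while rising 1 to 1.5 mm a swing, its pins walk out, free 7 mm up. Tipped over 0.3 rad in the socket, they bend.
- rinse_cup: Open round steel cup, empty, loose, 320 g: 76 mm tall, 76 mm outside diameter, wall 2.5 mm, floor 4 mm thick. Origin at the centre of its underside, z up.
- wire_spool: Bystander: green spool, 60 mm diameter, 30 mm tall, lying flat. Origin at the centre of its underside.
- braid_spool: Bystander: white braid spool, 48 mm diameter, 16 mm tall, lying flat. Origin at the centre of its underside.
- flux_syringe: Bystander: clear flux syringe, about 117 mm long and 25 mm tall, lying. Origin under its middle, x along it.
- spare_socket: Bystander: loose black relay socket, 34 by 27 by 13 mm. Origin at the centre of its underside.
- spudger: Bystander: black plastic prying stick, 145 mm long, 5 mm tall, lying. Origin under its middle.
- chip_tube: Bystander: dark plastic chip tube, 130 by 16 by 10 mm, lying. Origin under its middle.
- paste_jar: Bystander: white jar with a black lid, 45 mm diameter, 38 mm tall. Origin at the centre of its underside.

How it is judged (in metres and radians):
On the way, in this order (a step that is already met when the one before it is completed fails the run):
1. the tweezers, let go, grip the relay by themselves while it still sits in its socket (contact force between each of blade_a, blade_b and relay above 0.8 N and contact force between the fingers and tweezers below 0.1 N and z of relay in the frame of socket below 0.003 m), for 0.2 s.
2. the relay is rocked (over 0.03 rad) in its socket by the tweezers (angle between relay's own z axis and vertical above 0.03 rad and distance between relay and socket below 0.008 m and contact force between the fingers and tweezers above 0.5 N), for 0.05 s.
3. the relay is clear of its socket, held in the tweezers (z of relay in the frame of socket above 0.02 m and contact force between each of blade_a, blade_b and relay above 0.5 N), for 0.2 s.
4. the relay stands on the bottom of the rinse cup while the tweezers are still in hand (z of relay in the frame of rinse_cup below 0.02 m and horizontal distance between relay and rinse_cup below 0.03 m and contact force between the fingers and tweezers above 1 N), for 0.1 s.
At the end, for the whole second after the job is handed in: The relay is at rest in the rinse cup (base middle within 30 mm of the cup's axis and less than 30 mm above its underside), still pinched between both tweezer jaws (over 0.5 N each); the cup is upright; the tweezers are let go (horizontal distance between relay and rinse_cup below 0.03 m and z of relay in the frame of rinse_cup below 0.03 m and contact force between each of blade_a, blade_b and relay above 0.5 N and linear speed of relay below 0.02 m/s and angle between rinse_cup's own z axis and vertical below 0.1 rad); the robot touches nothing.
It fails at once if the fingers touch the relay (contact force between the fingers and relay above 0.5 N).
It fails at once if the relay is tipped more than 0.3 rad while its pins are in the socket (angle between relay's own z axis and vertical above 0.3 rad and distance between relay and socket below 0.008 m).
It fails at once if the rinse cup is knocked over or shoved more than 40 mm (angle between rinse_cup's own z axis and vertical above 0.4 rad or distance of rinse_cup from where it was at the start of the episode above 0.04 m).
It fails at once if another thing on the bench is shoved more than 30 mm (distance of any of wire_spool, braid_spool, flux_syringe, spare_socket, spudger, chip_tube, paste_jar from where it was at the start of the episode above 0.03 m).
It also fails if it takes over 64 s, if anything falls off the work surface, if the arm or the gripper's body presses on something with over 40 N, if the wrist force passes 120 N, or if a joint passes its speed limit or range.

### The arm

A 6-joint arm with a two-finger parallel gripper is mounted at the origin on the work surface. World frame = base frame: x ahead of the robot, y to its left, z up, the work surface at z = 0. Lengths are in mm, angles in rad, forces in N, time in s.
With the tool pointing down it reaches from about 350 to 975 mm from the base axis. Payload 17.4 kg.
Tool frame: the origin (TCP) lies at the very end of the fingers, on their centre line; the grasp point (between the pads) lies 19 mm behind it (grasp_offset is the distance from the TCP to the grasp point, in mm); z points along the fingers, x is the direction in which the jaws open and shut, and the axes are right-handed (so a half turn about z gives the same grasp; the last joint's range is limited). The gripper opens to 85 mm and grips with 20 to 120 N. Pads are 22 mm wide; open, the fingers measure 114 mm over their backs; the gripper's body (76 mm by 85 mm) begins 54 mm behind the grasp point. The pads swing forward as they close: fully open they stand 13 mm farther back than shut.
Start: joints at [-1.297, 0.116, 1.442, -0, 1.584, -0.038], TCP at [207.062, -642.462, 231.303] pointing down, gripper open.
Joint ranges: [-2.83, 2.83], [-0.83, 2.19], [0.07, 2.5], [-1.14, 4.28], [0.01, 3], [-2.97, 2.97]. Speed limits (rad/s): [1.89, 1.89, 2.22, 3.14, 3.14, 3.14].

### API

Orientations are given as a unit quaternion [x, y, z, w].
In Python, from rig import * gives the robot as it stands.
- The arm moves only by the shell command python3 -m creep 'ROWS' [FORCE]. ROWS is text: rows parted by semicolons, each of 5 numbers parted by spaces: the shift along the tool's x, y, z in mm, then the turn about the tool's z in degrees, then the finger opening in mm, from 0 to 85.4. A call has 1 to 20 rows; each row is the pose to reach, as a shift and turn from the pose commanded when the call began, along the tool's axes at that moment; what a row does not reach only later rows make up. A row lasts 1/12 s, in which the tool goes at most 41.7 mm and 7.16 degrees, less where a joint would pass 70% of its speed; a pose out of reach is approached as far as the arm can. A call with a gripper value outside its range is refused whole. The fingers move at their own pace and stop on an object; FORCE is the grip in N (left out, the last holds). Time passes only in rows, so rows that repeat a pose let the fingers close. It gives the time, the measured TCP pose, the force and the opening at its end, in the units of the state.
- get_state(): the state, without advancing time (a new reading comes with each control period).
- camera(name): name is "scene" or "top"; returns a dict with "img" (420x560x3 uint8, red, green, blue), "fx", "fy", "cx", "cy" (pixels), "world_from_camera" (4x4, takes a point from camera to world coordinates). Camera axes: x right, y down, z forward; pixel columns grow to the right and rows downward; lengths in mm; the calibration is good to about 2 mm. A picture is of the moment at which its call begins. There is no depth.
- hand_in(): hands the job in, once; it reports no verdict.
The state is a dict: "clock": time; "joint_pos": joint angles; "dq": joint speeds; "tau": joint torques, N m; "eef_pos": TCP position; "tool_rot": TCP orientation; "contact_force": force on the tool from outside, world axes, zero at the start; "wrist_torque": the same for the moment, N m; "grip_width": finger opening in mm.
Only numpy, scipy, OpenCV 4.12 (cv2) and the standard library are available. Lean on these libraries where they do the work, as an engineer would, in place of code of your own. Each camera call takes 0.05 s, during which the arm holds its last target. There are 200 camera calls.

## Working session

There is one attempt and no reset: what is moved stays moved. The work goes in short steps, Python scripts to look and compute and a shell command to move; the robot and the scene stay as the last step left them, time stands still between calls to the robot, and variables do not carry over. Pictures are saved under pics/ and viewed, about 8 in all and at most 12, crops included, and the job is handed in when it is done.

```bash
mkdir -p pics; ls
python3 - <<'E'
from rig import *
import cv2,numpy as np
s=get_state();print({k:np.round(v,3) for k,v in s.items()})
for n in("scene","top"):
    c=camera(n);cv2.imwrite(f"pics/{n}0.png",c["img"][:,:,::-1]);print(n,c["fx"],c["cx"],c["cy"],np.round(c["world_from_camera"],3).tolist())
E
```

```text
pics
{'clock': np.float64(0.0), 'joint_pos': array([-1.297,  0.116,  1.442, -0.   ,  1.584, -0.038]), 'dq': array([-0.   , -0.001, -0.   , -0.   , -0.   ,  0.   ]), 'tau': array([ 1.0000e-03, -7.3199e+01, -6.3248e+01, -0.0000e+00,  6.0000e-03,
        0.0000e+00]), 'eef_pos': array([ 207.011, -642.266,  230.571]), 'tool_rot': array([ 0.808, -0.589, -0.   , -0.   ]), 'contact_force': array([-0.015,  0.21 ,  0.061]), 'wrist_torque': array([-0.009, -0.029, -0.022]), 'grip_width': np.float64(85.771)}
scene 476.4258060538918 278.85677643709846 216.47553961595872 [[-0.677, 0.473, -0.565, 1174.073], [0.736, 0.422, -0.529, 595.605], [-0.012, -0.773, -0.634, 839.752], [0.0, 0.0, 0.0, 1.0]]
top 475.1611299904602 282.18782132493453 209.6639864588427 [[0.017, -0.991, 0.135, 365.252], [-1.0, -0.015, 0.02, -7.82], [-0.017, -0.136, -0.991, 1539.824], [0.0, 0.0, 0.0, 1.0]]
```

View pics/top0.png

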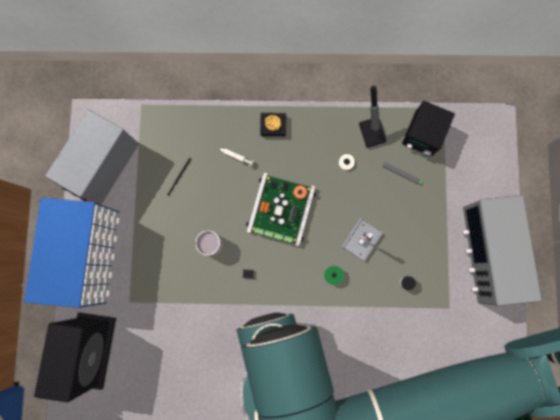

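View pics/scene0.png

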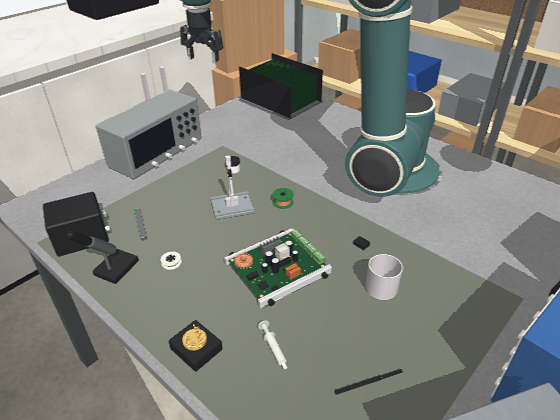

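The top view shows the stand near (363,239), the board near (282,210) with the relay around (278,210), the cup near (208,243), and the bench around them. The scene view shows the tweezers at (232,185), the relay at about (283,252) and the cup at (384,277). I'll make one enlarged composite.

```bash
cat > h.py <<'E'
from rig import *
import cv2,numpy as np
def ray(c,u,v):
    T=np.array(c["world_from_camera"]);d=T[:3,:3]@np.array([(u-c["cx"])/c["fx"],(v-c["cy"])/c["fy"],1]);return T[:3,3],d
def onz(c,u,v,z):
    o,d=ray(c,u,v);return o+d*(z-o[2])/d[2]
def tri(c1,p1,c2,p2):
    a,d=ray(c1,*p1);b,e=ray(c2,*p2);d=d/np.linalg.norm(d);e=e/np.linalg.norm(e)
    s,t=np.linalg.lstsq(np.c_[d,-e],b-a,rcond=None)[0];return (a+d*s+b+e*t)/2,np.linalg.norm(a+d*s-b-e*t)
def proj(c,P):
    T=np.linalg.inv(np.array(c["world_from_camera"]));p=T[:3,:3]@np.array(P)+T[:3,3];return p[0]/p[2]*c["fx"]+c["cx"],p[1]/p[2]*c["fy"]+c["cy"]
def crop(img,u,v,w,h,k):
    return cv2.resize(img[v:v+h,u:u+w],None,fx=k,fy=k,interpolation=cv2.INTER_CUBIC)
E
python3 - <<'E'
import cv2,numpy as np
from h import crop
t=cv2.imread("pics/top0.png");s=cv2.imread("pics/scene0.png")
def tile(img,u,v,w,h,k):
    o=crop(img,u,v,w,h,k)
    for i in range(0,w,10): cv2.line(o,(i*k,0),(i*k,6 if i%50 else 14),(0,0,255),1)
    for i in range(0,h,10): cv2.line(o,(0,i*k),(6 if i%50 else 14,i*k),(0,0,255),1)
    return o
a=np.hstack([tile(t,240,170,80,60+20,5),tile(t,340,210,80,80,5)])
b=np.hstack([tile(s,220,225,115,80,4)[:, :460],tile(s,205,145,85,80,4)])
b=cv2.resize(b,(800,int(b.shape[0]*800/b.shape[1])))[:200+120]
cv2.imwrite("pics/c1.png",np.vstack([a,b])[:720])
cv2.imwrite("pics/c1a.png",a);
cv2.imwrite("pics/c1b.png",np.hstack([tile(s,220,225,115,80,4),tile(s,205,145,85,80,4)]))
E
```

```text
(no output)
```

View pics/c1a.png

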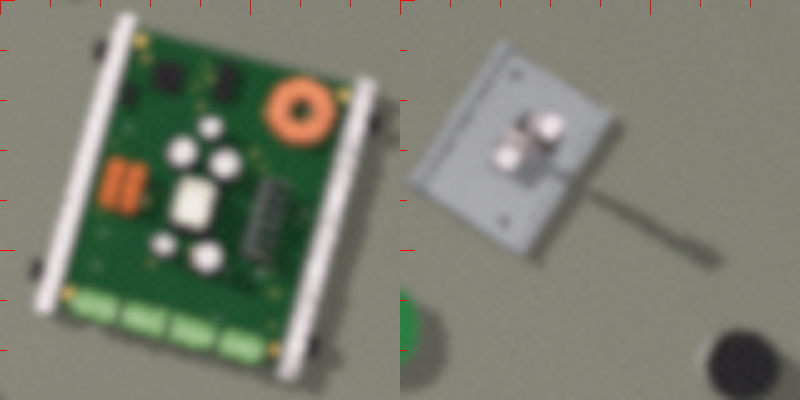

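View pics/c1b.png

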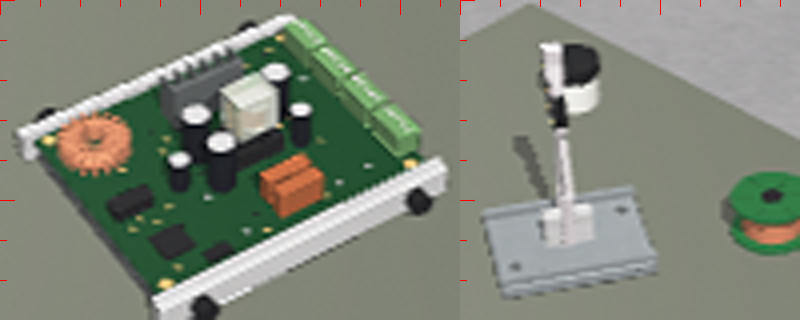

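The crops show the relay's top at about (278.8,210.5) in the top view and (282,252) in the scene view. The terminals (board −x) face the robot. The stand's raised edges (its y edges) run up and to the right. The block top is at about (349.6,235) in the top view and (227.5,156.5) in the scene view. Next I'll measure these with masks.

Run:
```python
from h import *
ct=camera("top");cs=camera("scene");t=ct["img"];s=cs["img"]
f=lambda a:np.round(a,1).tolist()
def big(m,box):
    u,v,w,h=box;z=np.zeros_like(m);z[v:v+h,u:u+w]=m[v:v+h,u:u+w]
    c=max(cv2.findContours(z,cv2.RETR_EXTERNAL,cv2.CHAIN_APPROX_NONE)[0],key=cv2.contourArea);return c
def rect(pts,n):
    r=cv2.minAreaRect(pts.astype(np.float32));b=cv2.boxPoints(r);e=b[1]-b[0],b[2]-b[1]
    print(n,"c",f(r[0]),"edges",[(round(float(np.hypot(*k)),1),round(float(np.degrees(np.arctan2(k[1],k[0])))%180,1)) for k in e])
W=lambda c,z:np.array([onz(ct,*p,z)[:2] for p in c.reshape(-1,2)])
hsv=cv2.cvtColor(t,cv2.COLOR_RGB2HSV);hs=cv2.cvtColor(s,cv2.COLOR_RGB2HSV)
# board: everything not mat
g=cv2.inRange(hsv,(45,90,20),(90,255,255));rect(W(big(g,(240,165,85,85)),22),"green")
# rails
for n,bx in(("railL",(244,170,24,70)),("railR",(294,180,24,70))):
    w=cv2.inRange(hsv,(0,0,165),(180,40,255));rect(W(big(w,bx),30),n)
# stand grey-blue
m=cv2.inRange(hsv,(95,15,90),(125,90,220));m=cv2.morphologyEx(m,cv2.MORPH_CLOSE,np.ones((9,9)));rect(W(big(m,(335,212,60,55)),15),"stand")
# relay top mask
r=cv2.inRange(hsv,(15,10,150),(45,90,255));c=big(r,(272,202,15,17));rect(W(c,70),"relay");print(c.reshape(-1,2).mean(0),cv2.contourArea(c))
# cup outer: bright
k=cv2.inRange(hsv,(0,0,120),(180,45,255));c=big(k,(188,222,40,40));e=cv2.fitEllipse(c);print("cup ell",e,f(onz(ct,*e[0],76)))
k=cv2.inRange(hs,(0,0,150),(180,45,255));c=big(k,(360,245,50,60));print("cup scene bbox",cv2.boundingRect(c))
# print block tops
print("top V near block");print(t[228:246,338:358].max(2))
print("scene V");print(s[150:186,220:242].min(2))
```

```text
green c [580.4, 25.8] edges [(174.2, 165.4), (140.2, 75.4)]
railL c [595.8, 105.7] edges [(203.2, 165.4), (13.7, 75.4)]
railR c [556.9, -51.9] edges [(197.3, 165.7), (11.8, 75.7)]Traceback (most recent call last):
  File "<stdin>", line 18, in <module>
  File "<stdin>", line 6, in big
ValueError: max() iterable argument is empty
```

Run:
```python
from h import *
ct=camera("top");cs=camera("scene");t=ct["img"];s=cs["img"]
np.set_printoptions(linewidth=250)
f=lambda a:np.round(a,1).tolist()
hsv=cv2.cvtColor(t,cv2.COLOR_RGB2HSV)
print("hsv",hsv[240,352],hsv[224,363],hsv[255,363],"mat",hsv[260,300],"relay",hsv[210,279],"cup",hsv[243,208],hsv[233,205])
# stand by difference from mat in Lab
lab=cv2.cvtColor(t,cv2.COLOR_RGB2LAB).astype(int);b=lab[:,:,2]
m=(b<130).astype(np.uint8)*255
z=np.zeros_like(m);z[212:266,338:388]=m[212:266,338:388]
print("stand count",(z>0).sum(),"b stand",b[240,352],"mat",b[260,330])
c=max(cv2.findContours(z,0,1)[0],key=cv2.contourArea)
P=np.array([onz(ct,*p,15)[:2] for p in c.reshape(-1,2)],np.float32);r=cv2.minAreaRect(P);print("stand",r)
k=cv2.inRange(hsv,(0,0,140),(180,60,255));z=np.zeros_like(k);z[222:264,188:230]=k[222:264,188:230]
c=max(cv2.findContours(z,0,1)[0],key=cv2.contourArea);e=cv2.fitEllipse(c);print("cup",e,f(onz(ct,*e[0],76)))
print("top V block");print(t[228:246,340:358].max(2))
print("scene V rows150");print(s[150:178,220:240].min(2))
print("relay top min");print(t[202:220,270:290].min(2))
print("relay scene min");print(s[238:264,270:294].min(2))
```

```text
hsv [110   9 170] [120   5 140] [120   7 173] mat [ 28  25 135] relay [ 18  13 237] cup [171  19 178] [177  20 126]
stand count 932 b stand 126 mat 135
stand ((481.0745849609375, -234.05517578125), (87.91259002685547, 109.73995971679688), 57.5865364074707)
cup ((206.5485076904297, 242.11190795898438), (26.24936866760254, 27.751148223876953), 32.78187942504883) [460.7, 253.1, 76.0]
top V block
[[133 134 134 132 132 132 133 131 131 132 130 134 136 146 152 147 142 148]
 [132 132 132 133 133 132 133 132 133 132 132 136 144 151 152 144 144 154]
 [132 133 134 134 132 133 133 134 132 133 134 143 151 155 148 148 157 163]
 [133 133 132 134 133 133 133 132 133 135 142 150 155 150 148 154 163 167]
 [132 133 132 134 135 133 131 134 133 139 148 153 150 143 146 159 167 167]
 [133 133 133 133 133 133 133 133 135 141 152 151 143 137 148 162 167 169]
 [133 134 132 133 133 133 132 133 137 146 152 146 140 143 153 167 168 168]
 [130 134 133 132 132 132 133 134 140 149 152 145 144 154 163 168 169 168]
 [135 135 132 133 134 133 135 138 147 151 148 147 154 163 168 168 169 170]
 [135 133 132 133 134 133 136
[... 6387 characters left out ...]
5  29]
 [ 32  31  27  34  45  32  67 104 114 129 158 181 191 193 221 208 140  76  37  28  34  30  26  30]
 [ 33  26  30 118 181 192 189 155 119 128 151 155 160 168 125  55  19  27  48  47  45  41  31  30]
 [ 32  27 166 229 235 233 234 238 161 110 149 157 125  67  30  32  40  41  46  44  37  37  31  29]
 [ 23  71 214 235 230 228 229 234 163  87 101  69  31  32  39  33  42  46  39  36  34  38  34  31]
 [ 21  22 211 238 232 230 231 236 157  31  29  34  39  47  45  43  41  38  38  38  39  39  37  33]
 [ 23  17  65 168 220 232 180  97  41  32  41  46  46  44  40  39  38  37  37  41  41  38  36  32]
 [ 31  23  22  22  19  22  24  25  24  45  47  41  38  37  37  38  36  36  36  37  37  32  31  43]]
```

Run:
```python
from h import *
ct=camera("top");cs=camera("scene");t=ct["img"];s=cs["img"]
f=lambda a:np.round(a,1).tolist()
p=[(274.6,247.2),(283.6,243.2),(289,247.5),(280.2,251.6)]
P=np.array([onz(cs,*q,70.6)[:2] for q in p]);print("relay scene corners",f(P),f(P.mean(0)))
for a,b in((0,1),(1,2)):d=P[b]-P[a];print(f(np.hypot(*d)),f(np.degrees(np.arctan2(d[1],d[0]))))
w=t[204:216,272:286].min(2);m=(w>105).astype(np.uint8);M=cv2.moments(m,True);uv=(272+M["m10"]/M["m00"],204+M["m01"]/M["m00"]);print(uv,f(onz(ct,*uv,70.6)),"tri",tri(ct,uv,cs,np.mean(p,0)))
print("block scene z172",f(onz(cs,227.6,156.4,172)))
w=t[225:248,352:376].min(2);print(np.array2string(w,max_line_width=250))
print("block expected px",proj(ct,[*onz(cs,227.6,156.4,172)[:2],172]),"stand c px z36",proj(ct,[481,-234,36]),"scene stand c",proj(cs,[481,-234,36]))
# cup in scene: rim ellipse
hs=cv2.cvtColor(s,cv2.COLOR_RGB2HSV);k=cv2.inRange(hs,(0,0,130),(180,45,255));z=np.zeros_like(k);z[245:305,358:412]=k[245:305,358:412]
c=max(cv2.findContours(z,0,1)[0],key=cv2.contourArea);b=cv2.boundingRect(c);print("cup scene",b)
for Z in(76,0):
  th=np.linspace(0,6.28,60);q=np.array([proj(cs,[460.7+38*np.cos(a),253.1+38*np.sin(a),Z]) for a in th]);print(Z,f(q.min(0)),f(q.max(0)))
```

```text
relay scene corners [[579.9, 23.7], [555.3, 30.2], [558.0, 49.7], [582.1, 43.7]] [568.8, 36.9]
25.4 165.2
19.7 82.4
(278.5952380952381, 209.5952380952381) [566.1, 32.4, 70.6] tri (array([566.1459831 ,  33.21101784,  66.48461747]), np.float64(1.6837780166902867))
block scene z172 [485.8, -229.9, 172.0]
[[120 122 131 144 148 145 141 147 154 152 139 137 147 156 161 160 159 154 147 136 131 123 119 118]
 [119 126 142 151 148 141 144 154 157 156 151 153 154 161 161 162 161 160 155 154 145 132 124 120]
 [123 137 150 149 140 140 148 158 161 160 161 159 163 161 162 160 161 162 162 159 155 149 138 128]
 [130 146 150 144 136 143 154 160 162 162 163 162 163 164 163 163 163 164 163 161 160 158 155 146]
 [142 151 148 140 141 152 158 164 165 163 163 164 164 163 162 164 163 162 161 162 160 162 162 158]
 [148 151 145 144 151 157 161 163 162 162 163 161 161 162 164 163 162 163 162 163 162 163 163 162]
 [152 147 142 151 157 161 163 163 162 160 162 160 157 153 160 163 164 163 165 163 163 161 161 164]
 [147 138 142 156 161 162 162 163 162 162 159 151 142 141 150 164 169 177 176 174 167 165 163 164]
 [140
[... 1113 characters left out ...]
 153 154 153 145 130 119 115 115 116 122 124 129 129 129 131 125 111]
 [167 166 166 168 167 166 164 160 156 148 138 127 118 118 117 124 136 143 141 131 124 116 106  95]
 [169 168 168 168 168 168 167 165 165 158 154 143 129 123 125 137 151 155 153 144 133 115  96  88]
 [167 167 168 168 168 169 168 167 167 165 163 158 147 137 142 152 160 161 155 150 134 110  92  86]]
block expected px (np.float64(368.3484079494848), np.float64(233.80607835727105)) stand c px z36 (np.float64(362.68754041742386), np.float64(239.02671908046077)) scene stand c (np.float64(231.726574605793), np.float64(196.47163912228905))
cup scene (358, 254, 46, 51)
76 [368.5, 253.3] [403.0, 277.5]
0 [365.0, 276.2] [398.0, 300.6]
```

```bash
cat >> h.py <<'E'
from scipy.spatial.transform import Rotation as R
def to(x,y,z,a):
    "rows needed from here to world x,y,z with tool x at heading a (deg, mod 180)"
    s=get_state();Q=R.from_quat(s["tool_rot"]);d=Q.inv().apply(np.array([x,y,z])-s["eef_pos"])
    X=Q.as_matrix()[:,0];h=np.degrees(np.arctan2(X[1],X[0]));t=(h-a+90)%180-90
    print("clock",round(float(s["clock"]),2),"pos",np.round(s["eef_pos"],1),"heading",round(h,1),"grip",round(float(s["grip_width"]),1),"F",np.round(s["contact_force"],1),"-> shift",np.round(d,1),"turn",round(t,1))
E
python3 -c "
from h import *
to(484.5,-231.5,250,57.6)"
```

```text
clock 0.4 pos [ 207.  -642.5  231.2] heading -72.1 grip 85.1 F [-0.4  0.  -0.3] -> shift [-306.  -390.1  -18.8] turn 50.3
```

```bash
python3 -m creep '-20 -30 -18.8 0 85;-306 -390.1 -18.8 50.3 85;-306 -390.1 -18.8 50.3 85;-306 -390.1 -18.8 50.3 85;-306 -390.1 -18.8 50.3 85;-306 -390.1 -18.8 50.3 85;-306 -390.1 -18.8 50.3 85;-306 -390.1 -18.8 50.3 85;-306 -390.1 -18.8 50.3 85;-306 -390.1 -18.8 50.3 85;-306 -390.1 -18.8 50.3 85;-306 -390.1 -18.8 50.3 85;-306 -390.1 -18.8 50.3 85;-306 -390.1 -18.8 50.3 85;-306 -390.1 -18.8 50.3 85;-306 -390.1 -18.8 50.3 85;-306 -390.1 -18.8 50.3 85' 20
python3 - <<'E'
from h import *
to(484.5,-231.5,107,57.6)
c=camera("scene");t=camera("top")
i=np.hstack([crop(c["img"],170,90,130,150,3),crop(t["img"],320,190,90,100,4)[:400].copy().repeat(1,0) if 0 else cv2.resize(t["img"][190:290,320:410],(405,450))])
cv2.imwrite("pics/a1.png",i[:,:,::-1])
E
```

```text
clock: 1.82
eef_pos: [483.9, -232.6, 250.1]
tool_rot: [-0.481, 0.877, -0.0, -0.0]
contact_force: [-0.5, -0.4, -0.7]
grip_width: 84.9
clock 1.82 pos [ 483.9 -232.6  250.1] heading -122.5 grip 84.9 F [-0.5 -0.4 -0.7] -> shift [-1.200e+00  1.000e-01  1.431e+02] turn -0.1
```

View pics/a1.png

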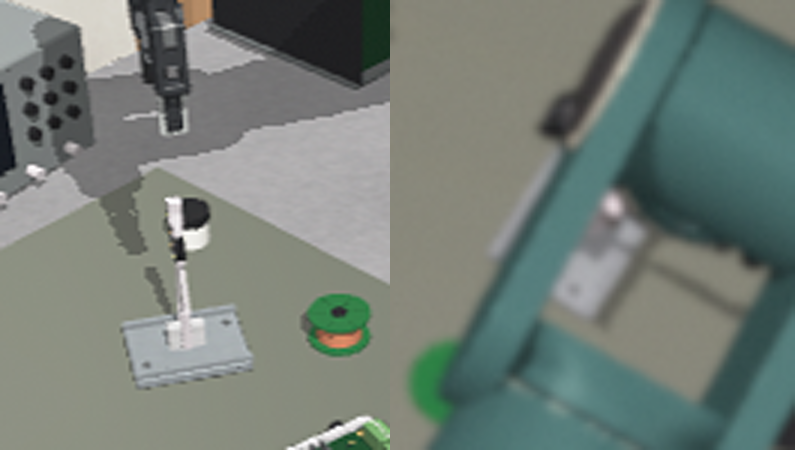

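```bash
python3 - <<'E'
from h import *
c=camera("scene");print(proj(c,[483.9,-232.6,250]),proj(c,[483.9,-232.6,263]),proj(c,[484.5,-231.5,172]))
E
python3 -m creep '0 0 36 0 85;-1.2 0 70 0 80;-1.2 0 100 0 75;-1.2 0 125 0 70;-1.2 0 138 0 60;-1.2 0 143 0 55;-1.2 0 143 0 55;-1.2 0 143 0 55'
python3 - <<'E'
from h import *
to(484.5,-231.5,107,57.6)
c=camera("scene");cv2.imwrite("pics/a2.png",crop(c["img"],190,110,90,110,5)[:,:,::-1])
E
```

```text
(np.float64(224.95985170516946), np.float64(129.31052191767492)) (np.float64(224.5275292845671), np.float64(124.6935619136237)) (np.float64(227.55026434531456), np.float64(155.97550381781167))
clock: 2.63
eef_pos: [485.6, -231.0, 108.5]
tool_rot: [-0.481, 0.877, -0.001, 0.0]
contact_force: [1.2, -0.6, 0.3]
grip_width: 55.2
clock 2.63 pos [ 485.6 -231.   108.5] heading -122.4 grip 55.2 F [ 1.2 -0.6  0.3] -> shift [1.  0.7 1.5] turn -0.0
```

View pics/a2.png

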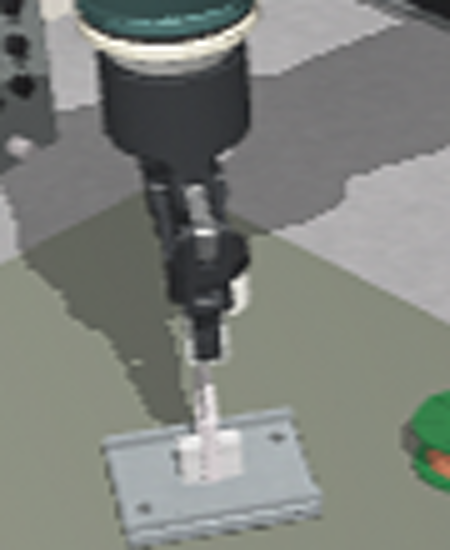

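```bash
python3 -m creep '0.5 2 1.5 0 45;0.5 2 1.5 0 34;0.5 2 1.5 0 30;0.5 2 1.5 0 28;0.5 2 1.5 0 27;0.5 2 1.5 0 26;0.5 2 1.5 0 25;0.5 2 1.5 0 24;0.5 2 1.5 0 23;0.5 2 1.5 0 22;0.5 2 1.5 0 21;0.5 2 1.5 0 20;0.5 2 1.5 0 20;0.5 2 1.5 0 20;0.5 2 1.5 0 20;0.5 2 1.5 0 20' 20
python3 - <<'E'
from h import *
to(484.5,-231.5,107,57.6)
c=camera("scene");cv2.imwrite("pics/a3.png",crop(c["img"],190,110,90,110,5)[:,:,::-1])
E
```

```text
clock: 4.02
eef_pos: [483.2, -229.9, 105.6]
tool_rot: [-0.481, 0.876, -0.0, 0.0]
contact_force: [-0.3, 0.4, 0.2]
grip_width: 19.9
clock 4.02 pos [ 483.2 -229.9  105.6] heading -122.4 grip 19.9 F [-0.3  0.4  0.2] -> shift [ 0.6 -2.  -1.4] turn -0.0
```

View pics/a3.png

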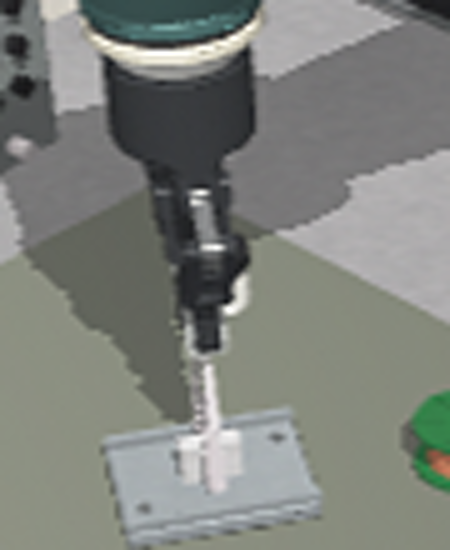

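The picture shows both blades spread clear of the bar at crop (205,450), so the squeeze is good. I'll lift and carry the tweezers over to the relay.

```bash
python3 -m creep '0 0 -8 0 20;0 0 -20 0 20;0 0 -35 0 20;0 0 -55 0 20;0 0 -75 0 20;0 0 -95 0 20;0 0 -105 0 20;0 0 -110 0 20'
python3 -c "
from h import *
to(566.5,35,200,75.4)"
```

```text
clock: 4.73
eef_pos: [483.6, -230.1, 218.2]
tool_rot: [-0.481, 0.876, -0.001, 0.001]
contact_force: [0.1, -0.4, -0.1]
grip_width: 20.4
clock 4.73 pos [ 483.6 -230.1  218.2] heading -122.4 grip 20.4 F [ 0.1 -0.4 -0.1] -> shift [-268.2   72.3   18. ] turn -17.8
```

```bash
python3 -m creep '-10 2 0 -1 20;-35 8 0 -3 20;-65 17 0 -6 20;-95 25 0 -8 20;-125 33 0 -10 20;-155 41 0 -12 20;-185 50 0 -14 20;-215 58 0 -16 20;-240 65 0 -17 20;-258 69.5 0 -17.8 20;-268.2 72.3 0 -17.8 20;-268.2 72.3 5 -17.8 20;-268.2 72.3 5 -17.8 20;-268.2 72.3 5 -17.8 20'
python3 - <<'E'
from h import *
to(566.5,35,200,75.4)
c=camera("scene");t=camera("top")
i=np.hstack([crop(c["img"],230,150,95,120,5),cv2.resize(t["img"][160:260,235:305],(315,450)) if 0 else np.pad(cv2.resize(t["img"][165:255,245:315],(320,411)),((0,189),(0,0),(0,0)))])
cv2.imwrite("pics/a4.png",i[:,:,::-1])
E
```

```text
clock: 5.9
eef_pos: [565.5, 34.6, 209.8]
tool_rot: [-0.611, 0.792, 0.0, -0.001]
contact_force: [-0.3, -0.1, -0.2]
grip_width: 20.5
clock 5.9 pos [565.5  34.6 209.8] heading -104.7 grip 20.5 F [-0.3 -0.1 -0.2] -> shift [-0.7 -0.8  9.8] turn -0.1
```

View pics/a4.png

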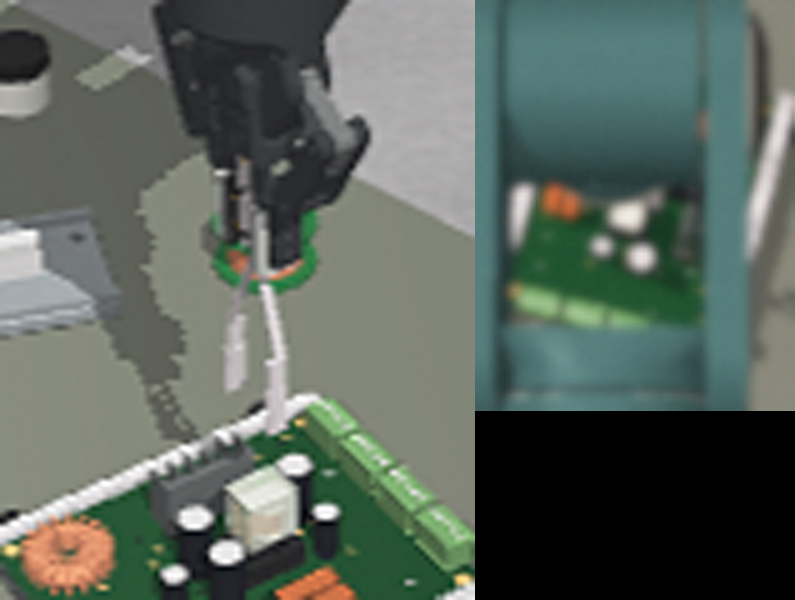

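Run:
```python
from h import *
c=camera("scene");im=c["img"]
for z in(114,116,118):print(np.round(onz(c,281,232,z),1), proj(c,[565.5,34.6,z]))
print("jaws",onz(c,276.6,227.6,116),onz(c,285.4,236.4,116))
print("relay",onz(c,282,247.2,70.6))
print(np.array2string(im[224:242,272:292].min(2),max_line_width=200))
```

```text
[565.9  32.  114. ] (np.float64(281.9630805356076), np.float64(232.408807393186))
[567.6  33.5 116. ] (np.float64(281.9566123777081), np.float64(231.75651679623456))
[569.3  35.1 118. ] (np.float64(281.9501292823109), np.float64(231.10271980605432))
jaws [562.94582711  15.39569439 116.        ] [572.15494263  51.269924   116.        ]
relay [568.21263283  36.74815124  70.6       ]
[[123 121 131 173 186 187 170 134 121 121 119 156 188 200 177 135 121 121 122 122]
 [123 121 131 173 188 188 170 134 122 121 119 156 188 199 177 135 121 122 121 122]
 [123 121 141 177 188 189 152 120 122 122 119 155 187 198 177 135 120 122 122 121]
 [123 122 137 177 170 132 119 121 123 121 143 165 187 198 189 144 119 121 119 119]
 [123 123 121 120 120 120 122 122 123 122 127 192 201 198 188 142 116 120 137 149]
 [123 123 122 122 122 123 123 123 124 123 128 170 192 197 187 140 161 245 247 239]
 [125 123 123 123 123 123 123 125 112  89  82 159 192 197 196 227 237 236 237 228]
 [124 123 123 123 123 123 124 111  66  36  76 160 192 196 196 227 227 222 191 131]
 [124 123 123 123 123 123 122  79  42 122 201 198 190 197 197 215 209 154  98  75]
 [124 123 122 122 120 120  96 131 227 243 219 186 190 195 197 201 135  65  64  67]
 [123 121 120 119 103 159 230 240 238 237 207 181 191 198 201 129  52 119 110  76]
 [120 121 167 186 231 225 229 225 220 207 179 179 195 202 159  72  26  62  69  70]
 [168 250 249 224 174 186 198 197 191 146  92 167 153 116  75  34  34  32  25  61]
 [169 193 232 232 143  95 149 134  71  26  28  29  29  28  81  91  66  36  35  37]
 [144  88 112 186 135  53  81  61  29  34  37  36  37  39  37  33  34  36  36  37]
 [128  81  61  55  50  61  76  93  66  34  36  39  39  37  34  34  34  35  34  34]
 [ 97  66  60  67  61  66  76 108  91  52  37  36  36  34  34  44  77  65  43  36]
 [ 78  62  81  78  76  99 106  95 103  95  65  35  32  37 118 223 239 241 226 129]]
```

```bash
python3 -c "
from h import *
to(566.4,36.2,135,75.4)"
python3 -m creep '-1.7 -0.5 8 0 20;-1.8 -0.5 20 0 20;-1.8 -0.5 32 0 20;-1.8 -0.5 40 0 20;-1.8 -0.5 46 0 20;-1.8 -0.5 50 0 20;-1.8 -0.5 54 0 20;-1.8 -0.5 54 0 20;-1.8 -0.5 54 0 20'
python3 - <<'E'
from h import *
to(566.4,36.2,135,75.4)
c=camera("scene");t=camera("top")
i=np.hstack([crop(c["img"],245,195,75,80,7)])
cv2.imwrite("pics/a5.png",i[:,:,::-1])
E
```

```text
clock 6.05 pos [565.8  34.4 210.7] heading -104.7 grip 20.4 F [-0.8 -0.8 -0.4] -> shift [-1.9 -0.1 75.7] turn -0.1
clock: 6.8
eef_pos: [567.0, 36.9, 156.7]
tool_rot: [-0.611, 0.791, -0.0, 0.0]
contact_force: [1.3, -0.3, -0.4]
grip_width: 20.6
clock 6.8 pos [567.   36.9 156.7] heading -104.6 grip 20.6 F [ 1.3 -0.3 -0.4] -> shift [ 0.8  0.4 21.7] turn -0.0
```

View pics/a5.png

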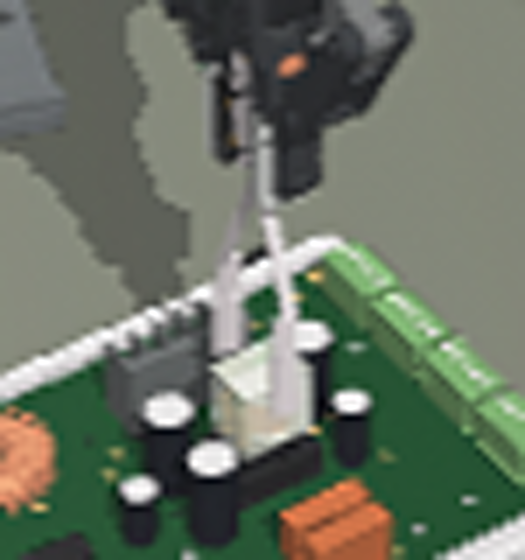

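The jaws straddle the relay (crop (283,400) on the near side, (230,330) on the far side). They sit about 1.5 mm too far along +x, so I'll correct that and go down.

```bash
python3 -m creep '0.3 1.5 4 0 20;0.3 1.5 10 0 20;0.3 1.5 15 0 20;0.3 1.5 19 0 20;0.3 1.5 21 0 20;0.3 1.5 21 0 20;0.3 1.5 21 0 20'
python3 -c "
from h import *
to(566.4,36.2,135,75.4)"
```

```text
clock: 7.48
eef_pos: [565.4, 37.0, 135.5]
tool_rot: [-0.611, 0.791, 0.0, -0.0]
contact_force: [0.8, 0.0, 0.0]
grip_width: 20.4
clock 7.48 pos [565.4  37.  135.5] heading -104.6 grip 20.4 F [0.8 0.  0. ] -> shift [ 0.5 -1.2  0.5] turn -0.0
```

```bash
python3 -m creep '0 0 0 0 21;0 0 0 0 22;0 0 0 0 23;0 0 0 0 24;0 0 0 0 25;0 0 0 0 26;0 0 0 0 30;0 0 0 0 40;0 0 0 0 50;0 0 0 0 60;0 0 0 0 60;0 0 0 0 60;0 0 0 0 60'
python3 - <<'E'
from h import *
to(566.4,36.2,135,75.4)
c=camera("scene");cv2.imwrite("pics/a6.png",crop(c["img"],245,195,75,80,7)[:,:,::-1])
E
```

```text
clock: 8.57
eef_pos: [565.4, 37.0, 135.6]
tool_rot: [-0.611, 0.791, -0.0, 0.0]
contact_force: [0.2, 0.2, 0.4]
grip_width: 60.0
clock 8.57 pos [565.4  37.  135.6] heading -104.6 grip 60.0 F [0.2 0.2 0.4] -> shift [ 0.5 -1.2  0.6] turn -0.0
```

View pics/a6.png

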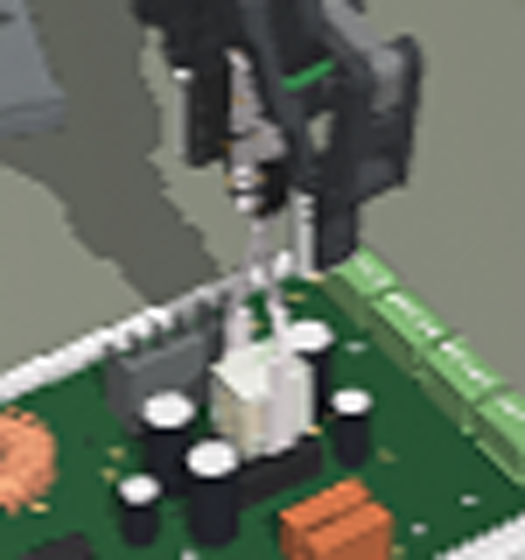

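Clipped: both jaws lie on the relay (crop (285,400)) and the fingers are clear. I'll lift and turn 90°, then measure the block.

```bash
python3 -m creep '0 0 -10 0 60;0 0 -35 0 60;0 0 -70 0 60;0 0 -95 0 60;0 0 -105 0 60;0 0 -105 -7 60;0 0 -105 -14 60;0 0 -105 -21 60;0 0 -105 -28 60;0 0 -105 -35 60;0 0 -105 -42 60;0 0 -105 -49 60;0 0 -105 -56 60;0 0 -105 -63 60;0 0 -105 -70 60;0 0 -105 -77 60;0 0 -105 -84 60;0 0 -105 -90 60;0 0 -105 -90 60;0 0 -105 -90 60'
python3 - <<'E'
from h import *
to(565.4,37,170,-14.6)
c=camera("scene");im=c["img"];u,v=proj(c,[566,36,201]);print(u,v,"tip",proj(c,[566,36,41]),"belly",proj(c,[566,36,150]))
u,v=int(u),int(v);print(u-12,v-6);print(np.array2string(im[v-6:v+20,u-12:u+12].min(2),max_line_width=200))
cv2.imwrite("pics/a7.png",crop(im,245,150,75,110,5)[:,:,::-1])
E
```

```text
clock: 10.28
eef_pos: [565.3, 37.0, 240.6]
tool_rot: [0.992, -0.129, -0.0, 0.0]
contact_force: [0.4, 0.3, 0.2]
grip_width: 60.0
clock 10.28 pos [565.3  37.  240.6] heading -14.8 grip 60.0 F [0.4 0.3 0.2] -> shift [ 0.1 -0.1 70.6] turn -0.2
281.98592871914144 202.93561079983593 tip (np.float64(282.48034905080596), np.float64(255.60915129706916)) belly (np.float64(282.1536391633403), np.float64(220.8028025566535))
269 196
[[ 87  87  89  73  45  37  49  54  53  52  54  53  54  54  53  54  54  53  54  53  53  53  51  57]
 [ 87  88  89  91  69  40  49  54  53  53  53  51  52  54  53  53  54  48  51  53  53  52  44  93]
 [ 88  87  88  88  85  55  42  52  53  53  50  52  53  53  54  53  54  54  50  50  51  47  39 109]
 [ 88  87  88  89  71  40  49  46  46  47  51  51  52  52  52  52  52  52  46  43  60  59  46  75]
 [ 88  88  88  83  56  34  57  63  65  60  48  41  39  44  44  42  42  52  59  59  77  74  53  45]
 [ 87  88  89  77  48  34  57  63  66  66  66  66  67  98  83  61  65  65  69  85  87  73  52  47]
 [ 88  87  88  76  57  42  54  61  74  88 139 210 235 239 198 122  98  99  98  93 
[... 1198 characters left out ...]
2 122]
 [125 124 123 124 123 123 125 116  70 135 141 127 131 201 223 218 173 127 121 122 122 122 122 122]
 [125 124 124 123 123 123 125 109  67 159 152 125 131 177 199 204 158 120 122 122 123 122 122 122]
 [125 124 124 123 123 124 125 109  69 155 196 160 114 171 151 119  84 105 124 122 122 122 122 122]
 [125 124 123 123 123 123 125 110  57 161 215 173  89  36  33  36  33 106 125 123 122 122 122 122]
 [124 124 124 123 123 124 124 126  74 150 210 173 104  58  39  40  35 108 126 123 122 122 122 122]
 [124 125 123 123 123 123 124 124  96 136 141 135 117  78  48  39  34  89 119 123 122 122 122 122]
 [124 124 123 123 123 123 123 126 102 117 203 164  92  56  35  38  36  89 119 124 122 122 122 122]]
```

View pics/a7.png

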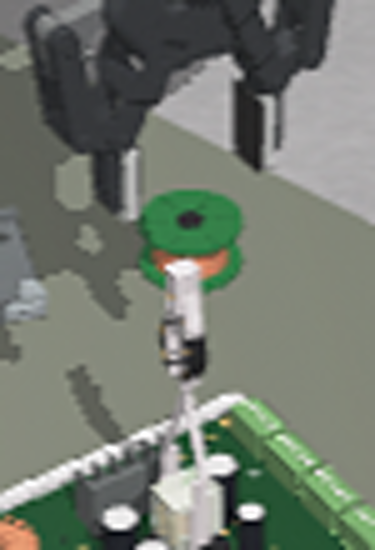

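The block stands upright with its top at (281.5,203.3), within about 1 mm of where I expected it. I'll go down and pinch it.

```bash
python3 -m creep '0.5 0 30 0 55;0.5 0 55 0 50;0.5 0 65 0 50;0.5 0 70 0 45;0.5 0 70 0 30;0.5 0 70 0 22;0.5 0 70 0 17;0.5 0 70 0 14;0.5 0 70 0 11;0.5 0 70 0 11;0.5 0 70 0 11;0.5 0 70 0 11' 25
python3 -c "
from h import *
to(565.4,37,170,-14.6);print(get_state()['wrist_torque'])"
```

```text
clock: 11.33
eef_pos: [566.1, 36.8, 171.0]
tool_rot: [0.992, -0.127, 0.0, -0.0]
contact_force: [1.3, 0.2, 2.4]
grip_width: 11.6
clock 11.33 pos [566.1  36.8 171. ] heading -14.6 grip 11.6 F [1.3 0.2 2.4] -> shift [-0.7  0.   1. ] turn -0.0
[-0.02752547 -0.19029533  0.0245852 ]
```

```bash
python3 -m creep '0 2.5 0 0 11;0 5 -0.1 0 11;0 7.5 -0.2 0 11;0 10 -0.2 0 11;0 12.5 -0.1 0 11;0 15 0 0 11;0 15 0 0 11'
python3 -c "
from h import *
to(565.4,37,170,-14.6);print(get_state()['wrist_torque'])
c=camera('scene');cv2.imwrite('pics/r1.png',c['img'][:,:,::-1])
a=cv2.imread('pics/a7.png')
print(np.array2string(c['img'][243:266:2,270:294].min(2),max_line_width=200))
"
```

```text
clock: 11.92
eef_pos: [562.0, 21.9, 170.6]
tool_rot: [0.992, -0.128, 0.0, 0.0]
contact_force: [0.3, 1.9, 2.9]
grip_width: 11.4
clock 11.92 pos [562.   21.9 170.6] heading -14.7 grip 11.4 F [0.3 1.9 2.9] -> shift [ -0.5 -15.5   0.6] turn -0.1
[ 0.31484178 -0.29748762  0.05609829]
[[ 89 112 119 110  79  56  88 182 209 210 170 177 194 172 215 230 231 231 231 232 236 217 128  29]
 [ 97  92  92  92  72  76 142 208 220 217 219 207 193 201 204 201 191 148  87  67  45  24  27  34]
 [ 91  91  92  70  95 158 200 217 216 217 222 224 198 196 204 214 196 175 110  29  31  34  33  37]
 [ 93  73  60  60  85 118 124 155 219 227 234 231 195 194 205 206 208 193 132  55  30  30  31  32]
 [168  92  56  60  63 114 130 134 145 179 200 202 172 188 205 207 205 196 143  66  29  26  67 220]
 [234 242 163  23  39 103 128 132 119 155 173 174 167 194 206 207 205 199 163  90  22  20  21 167]
 [185  88  22  27  25 105 129 127 123 170 180 174 161 193 206 206 195 178 160  97  27  26  26  28]
 [ 33  30  28  34  47  37  43 101 119 163 172 172 169 184 205 213 188 108  29  32  34  31  29  31]
 [ 32  26 169 232 237 236 237 242 160 131 131  67  18  64  51  27  44  50  49  45  37  39  32  30]
 [ 23  22 216 240 234 233 233 239 162  36  36  38  47  50  47  44  39  38  39  38  40  41  38  34]
 [ 29  23  22  24  21  22  23  25  26  44  48  43  39  38  39  37  37  37  38  37  36  36  32  44]
 [ 28  24  29  33  32  35  34  34  32  36  37  38  37  37  39  40  36  35  33  39  52  78  78  73]]
```

```bash
python3 -m creep '0 -3 -0.4 0 11;0 -6.5 -0.8 0 11;0 -10 -1.1 0 11;0 -13.5 -1.3 0 11;0 -17 -1.5 0 11;0 -20.5 -1.5 0 11;0 -24 -1.5 0 11;0 -27 -1.4 0 11;0 -30 -1.3 0 11;0 -30 -1.3 0 11;0 -27 -1.7 0 11;0 -23.5 -2.1 0 11;0 -20 -2.4 0 11;0 -16.5 -2.6 0 11;0 -13 -2.8 0 11;0 -9.5 -2.8 0 11;0 -6 -2.8 0 11;0 -3 -2.7 0 11;0 0 -2.6 0 11;0 0 -2.6 0 11'
python3 -c "
from h import *
to(565.4,37,170,-14.6);print(get_state()['wrist_torque'])
c=camera('scene');cv2.imwrite('pics/r2.png',c['img'][:,:,::-1])
print(np.array2string(c['img'][239:264:2,270:294].min(2),max_line_width=200))
"
```

```text
clock: 13.63
eef_pos: [562.0, 21.8, 173.3]
tool_rot: [0.992, -0.128, 0.0, 0.0]
contact_force: [0.6, 2.1, -1.6]
grip_width: 11.3
clock 13.63 pos [562.   21.8 173.3] heading -14.7 grip 11.3 F [ 0.6  2.1 -1.6] -> shift [ -0.6 -15.5   3.3] turn -0.1
[ 0.3890669  -0.15664001 -0.00238074]
[[161 153 162 112  78  62  76 183 212 198 123  23  68 212 222 127  25  32  35  34  34  36  35  37]
 [ 64  84  78  63  68  68 114 190 209 212 153  83  55 161 225 167 116 221 239 241 227 129  30  35]
 [ 89 111 119 111  78  54  68 165 153 204 221 200 211 209 221 230 231 230 231 232 236 217 128  29]
 [ 97  92  93  91 130 189 209 215 215 214 217 204 176 193 206 204 190 205 141  65  44  25  28  34]
 [ 92  92  72  58  83 103 183 217 219 221 222 223 201 198 204 206 203 192 133  54  30  32  32  36]
 [ 94  74  60  61  86 120 128 130 168 224 217 205 173 188 205 207 202 195 139  58  29  31  30  33]
 [168  92  57  60  73 117 132 133 128 158 180 189 180 196 206 206 204 194 142  65  30  28  66 220]
 [235 242 163  23  21 102 128 127 118 157 174 174 157 189 206 207 204 199 164  92  22  19  21 167]
 [185  89  20  27  25  75 117 126 123 168 193 182 162 193 207 207 204 182 137  74  27  27  25  28]
 [ 31  30  26  34  47  39  30  67 110 154 169 168 160 187 212 160 121  81  34  34  34  31  28  31]
 [ 33  27 168 232 237 235 238 243 160  61  55  31  34  36  64  76  61  50  48  46  37  39  32  30]
 [ 23  20 215 240 234 232 233 239 161  43  57 124  93  44  44  42  40  38  38  39  41  41  39  35]
 [ 29  22  22  22  22  22  23  26  26  43  47  42  38  38  38  39  37  37  38  37  37  34  33  44]]
```

```bash
python3 -m creep '0 -3 -0.4 0 11;0 -6.5 -0.8 0 11;0 -10 -1.1 0 11;0 -13.5 -1.3 0 11;0 -17 -1.4 0 11;0 -20.5 -1.4 0 11;0 -24 -1.4 0 11;0 -27 -1.3 0 11;0 -30 -1.2 0 11;0 -30 -1.2 0 11;0 -27 -1.6 0 11;0 -23.5 -2.0 0 11;0 -20 -2.3 0 11;0 -16.5 -2.5 0 11;0 -13 -2.6 0 11;0 -9.5 -2.6 0 11;0 -6 -2.6 0 11;0 -3 -2.5 0 11;0 0 -2.4 0 11;0 0 -2.4 0 11'
python3 -c "
from h import *
to(565.4,37,170,-14.6);print(get_state()['wrist_torque'])
c=camera('scene');cv2.imwrite('pics/r3.png',c['img'][:,:,::-1])
print(np.array2string(c['img'][239:264:2,270:294].min(2),max_line_width=200))
"
```

```text
clock: 15.35
eef_pos: [562.0, 21.8, 175.7]
tool_rot: [0.992, -0.128, 0.0, 0.0]
contact_force: [0.4, 1.5, -2.4]
grip_width: 11.5
clock 15.35 pos [562.   21.8 175.7] heading -14.7 grip 11.5 F [ 0.4  1.5 -2.4] -> shift [ -0.6 -15.5   5.7] turn -0.1
[ 0.45739884 -0.13972945  0.0087054 ]
[[162 154 162 112  59  51  76 183 211 198 123  25  43 187 236 163  25  32  34  34  35  36  36  37]
 [ 64  82  78  63  67  68 114 188 208 211 152  74  99 181 227 188 133 221 239 241 227 129  30  35]
 [ 88 111 119 110  77  55  66 149 222 226 213 195 191 213 216 220 225 229 230 231 235 217 128  30]
 [ 97  92  93  92 122 185 208 216 216 215 218 219 194 196 205 211 205 200 133  64  45  25  28  34]
 [ 92  93  73  59  85 118 132 203 225 223 223 222 204 201 205 199 197 190 131  54  31  30  32  35]
 [ 94  74  61  61  86 120 128 132 146 174 201 202 188 196 205 207 202 195 137  57  30  31  32  33]
 [168  93  57  60  72 116 132 136 129 158 172 173 167 194 206 207 205 195 142  65  28  29  66 220]
 [235 242 162  23  19 102 129 128 115 155 174 174 157 190 206 207 204 199 163  90  22  20  21 167]
 [185  88  21  26  28  50 110 125 123 169 196 204 181 196 208 210 186 116  44  31  29  27  25  27]
 [ 33  31  26  34  47  42  33  40 132 176 174 171 142 180 152  69  32  33  41  43  38  32  26  30]
 [ 31  26 169 232 237 236 238 244 163  22  30  31  73  86 152 125  60  47  48  45  36  39  33  30]
 [ 24  22 216 240 234 232 233 239 160  52  85 128  91  42  42  42  40  38  37  40  39  40  39  33]
 [ 29  23  23  22  22  22  23  24  26  42  46  41  40  38  39  38  38  37  38  37  36  34  33  44]]
```

Rising well; the pins are showing. More swings.

```bash
python3 -m creep '0 -3 -0.4 0 11;0 -6.5 -0.8 0 11;0 -10 -1.1 0 11;0 -13.5 -1.3 0 11;0 -17 -1.4 0 11;0 -20.5 -1.4 0 11;0 -24 -1.4 0 11;0 -27 -1.3 0 11;0 -30 -1.2 0 11;0 -30 -1.2 0 11;0 -27 -1.6 0 11;0 -23.5 -2.0 0 11;0 -20 -2.3 0 11;0 -16.5 -2.5 0 11;0 -13 -2.6 0 11;0 -9.5 -2.6 0 11;0 -6 -2.6 0 11;0 -3 -2.5 0 11;0 0 -2.4 0 11;0 0 -2.4 0 11'
python3 -c "
from h import *
to(565.4,37,170,-14.6);print(get_state()['wrist_torque'])
c=camera('scene');cv2.imwrite('pics/r4.png',c['img'][:,:,::-1])
print(np.array2string(c['img'][239:264:2,270:294].min(2),max_line_width=200))
"
```

```text
clock: 17.07
eef_pos: [562.0, 21.9, 178.1]
tool_rot: [0.992, -0.128, 0.0, -0.0]
contact_force: [1.1, 0.6, -0.3]
grip_width: 11.7
clock 17.07 pos [562.   21.9 178.1] heading -14.7 grip 11.7 F [ 1.1  0.6 -0.3] -> shift [ -0.6 -15.4   8.1] turn -0.1
[ 0.34071321 -0.06939498  0.05001632]
[[138 139 160 104 110 176 214 217 215 217 204 183 216 185  87  29  34  35  33  34  34  35  36  37]
 [ 67  80 118 186 220 220 217 217 210 200 186 187 193 197 213 136 112 222 239 241 227 129  29  35]
 [ 67  73 118 150 205 223 224 224 225 227 194 183 194 204 185 186 226 234 232 232 235 217 128  28]
 [ 80  56 111 128 123 171 222 228 227 202 173 184 194 205 196 148  73  51  70  71  47  25  29  34]
 [ 74  56 113 129 131 142 160 173 181 168 173 189 194 196 191 152  81  27  33  35  35  32  33  37]
 [ 73  56 113 130 131 127 147 163 166 158 175 190 195 196 191 152  81  27  34  35  34  33  32  31]
 [158  74  49 108 125 123 147 177 181 165 176 191 197 194 174 132  73  30  34  33  34  28  66 220]
 [235 243 162  17  69 114 149 160 160 156 178 200 151 114  77  37  39  33  34  34  29  22  21 167]
 [185  89  21  26  29  23  69  55  30  30  50  69  75 116  88  45  42  47  38  41  34  25  24  28]
 [ 33  30  25  34  47  43  34 108 106  68  59  69  76  65  65  89  63  35  42  42  37  31  26  31]
 [ 33  27 169 232 237 235 236 238 168  81  67  37  43  61  59  56  54  51  47  45  37  38  32  30]
 [ 23  21 215 241 234 233 233 239 157  52  84  71  50  45  43  44  40  37  38  39  41  41  38  34]
 [ 30  21  23  22  20  22  23  25  26  44  46  41  39  38  38  39  40  37  37  37  36  34  33  44]]
```

The relay is free: it's upright now and moves with the tool, with forces near zero. Next: lift, then refine the cup position.

```bash
python3 -m creep '0 0 -1 0 11;0 0 -3 0 11;0 0 -6 0 11;0 0 -10 0 11;0 0 -15 0 11;0 0 -22 0 11;0 0 -30 0 11;0 0 -40 0 11;0 0 -50 0 11;0 0 -60 0 11;0 0 -70 0 11;0 0 -78 0 11;0 0 -82 0 11;0 0 -82 0 11;0 0 -82 0 11'
python3 - <<'E'
from h import *
to(460.7,253.1,260,-14.6)
c=camera("scene");t=camera("top")
i=c["img"][236:306,352:416];j=t["img"][222:266,186:230]
cv2.imwrite("pics/cup.png",np.hstack([cv2.resize(c["img"][170:306,250:416],None,fx=3,fy=3,interpolation=2)[:400],np.pad(cv2.resize(j,None,fx=6,fy=6,interpolation=2),((0,136),(0,0),(0,0)))])[:,:,::-1])
E
```

```text
clock: 18.37
eef_pos: [562.1, 22.3, 259.9]
tool_rot: [0.992, -0.127, -0.0, -0.0]
contact_force: [0.5, 1.0, -1.7]
grip_width: 11.3
clock 18.37 pos [562.1  22.3 259.9] heading -14.6 grip 11.3 F [ 0.5  1.  -1.7] -> shift [-1.564e+02 -1.977e+02 -1.000e-01] turn -0.0
```

View pics/cup.png

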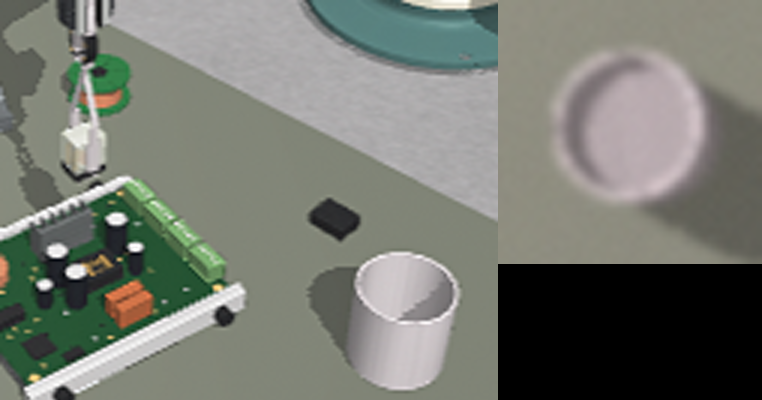

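The relay hangs upright in the jaws, with the empty socket visible at (95,268). The cup rim's centre is at top px (208,242.4) and scene px (385.5,265.8).

Run:
```python
from h import *
c=camera("scene");t=camera("top")
print(onz(t,208,242.4,76),onz(c,385.5,265.6,76),tri(t,(208,242.4),c,(385.5,265.6)))
# relay bottom centre in scene vs tool
m=c["img"];P=[proj(c,[562.1,22.3,z]) for z in(115,120,125,155)];print(P)
to(457,252,260,-14.6)
```

```text
[459.85119119 248.54817168  76.        ] [462.36721187 253.75596136  76.        ] (array([459.33358569, 250.62114755,  71.70529402]), np.float64(3.063027908292757))
[(np.float64(279.03163419167606), np.float64(229.0397938946188)), (np.float64(279.00714249901154), np.float64(227.40809783568392)), (np.float64(278.9825099160966), np.float64(225.76701532602792)), (np.float64(278.83168644736156), np.float64(215.71878946837634))]
clock 18.57 pos [561.9  22.3 259.4] heading -14.6 grip 11.7 F [-0.3 -0.1 -0.4] -> shift [-159.6 -195.7   -0.5] turn -0.0
```

```bash
python3 -m creep '-3 -4 0 0 11;-9 -12 0 0 11;-19 -24 0 0 11;-32 -40 0 0 11;-47 -59 0 0 11;-63 -79 0 0 11;-79 -99 0 0 11;-95 -119 0 0 11;-111 -139 0 0 11;-125 -157 0 0 11;-137 -172 0 0 11;-146 -184 0 0 11;-152 -191 0 0 11;-155.4 -195.9 0 0 11;-155.4 -195.9 0 0 11;-155.4 -195.9 0 0 11;-155.4 -195.9 0 0 11'
python3 - <<'E'
from h import *
to(461,251,160,-14.6)
c=camera("scene");im=c["img"]
print([proj(c,[461,251,z]) for z in(260,131,118,76)])
h=cv2.cvtColor(im,cv2.COLOR_RGB2HSV)
u,v=map(int,proj(c,[461,251,131]));print(u-18,v-30);print(np.array2string(im[v-30:v+24:2,u-18:u+18:1].min(2),max_line_width=250))
E
```

```text
clock: 19.98
eef_pos: [461.5, 250.6, 260.0]
tool_rot: [0.992, -0.128, -0.0, 0.0]
contact_force: [0.3, -0.2, -0.2]
grip_width: 11.4
clock 19.98 pos [461.5 250.6 260. ] heading -14.7 grip 11.4 F [ 0.3 -0.2 -0.2] -> shift [ -0.5  -0.3 100. ] turn -0.1
[(np.float64(396.69008808030856), np.float64(199.3876313837244)), (np.float64(388.06259168991056), np.float64(246.71412728354625)), (np.float64(387.2682255737601), np.float64(251.0716561700021)), (np.float64(384.78550429814584), np.float64(264.6907286046809))]
370 216
[[174 174 171 167 169 173 175 175 173 174 172 170 172 172 170 168 168 170 173 175 174 150 140 151 165 170 170 173 174 174 172 170 170 168 168 168]
 [171 171 169 168 168 170 174 174 175 177 178 179 180 179 174 172 175 175 173 173 158 144 177 203 185 172 174 175 173 171 168 169 172 173 172 172]
 [153 172 174 170 168 168 170 174 173 171 172 174 173 173 172 170 169 168 167 151 144 134 186 216 187 168 167 166 168 169 167 167 170 171 169 167]
 [119 118 117 127 154 173 175 174 174 173 172 174 177 176 172 170 171 157 145 156 172 161 191 224 197 170 169 167 168 171 171 170 172 170 171
[... 2687 characters left out ...]
02 203 201 203 202 200 201 198 193 193 191 186 184 181 177 171 165 159 152 131 217 190 124 117 119 120 120 120]
 [182 169 179 188 193 197 199 200 202 203 202 203 201 200 201 197 192 192 189 185 183 179 174 169 163 157 150 139 121 166 187 144 116 118 119 120]
 [166 174 183 190 195 199 201 200 201 202 203 203 200 201 199 194 192 190 186 183 181 178 171 166 160 153 135 121 119 116 105 193 164 116 119 119]
 [190 175 186 192 197 199 200 200 202 202 205 202 200 200 198 191 191 190 184 182 180 175 170 164 157 138 125 122 120 117 112 169 186 142 118 119]
 [198 191 187 194 197 199 200 201 203 203 204 201 201 201 194 191 190 186 183 182 177 172 168 144 129 127 123 120 118 116 110 161 185 145 117 119]]
```

The relay hangs about 4 mm left of the tool axis and close to level, which leaves plenty of margin in the cup. I'll lower it.

```bash
python3 -m creep '-0.5 -0.3 8 0 11;-0.5 -0.3 22 0 11;-0.5 -0.3 38 0 11;-0.5 -0.3 54 0 11;-0.5 -0.3 68 0 11;-0.5 -0.3 80 0 11;-0.5 -0.3 90 0 11;-0.5 -0.3 97 0 11;-0.5 -0.3 101 0 11;-0.5 -0.3 104 0 11;-0.5 -0.3 104 0 11;-0.5 -0.3 104 0 11;-0.5 -0.3 104 0 11'
for i in 1; do python3 -m creep '0 0 1 0 11;0 0 2 0 11;0 0 3 0 11;0 0 4 0 11;0 0 4 0 11;0 0 4 0 11'; done
```

```text
clock: 21.12
eef_pos: [461.1, 251.7, 156.6]
tool_rot: [0.992, -0.127, 0.0, -0.0]
contact_force: [-0.1, -0.1, 0.4]
grip_width: 11.3
clock: 21.62
eef_pos: [460.8, 251.5, 152.0]
tool_rot: [0.992, -0.127, -0.0, 0.0]
contact_force: [0.1, 0.5, -0.1]
grip_width: 12.1
```

```bash
python3 -m creep '0 0 1 0 11;0 0 2 0 11;0 0 3 0 11;0 0 3 0 11;0 0 3 0 11'
python3 -m creep '0 0 1 0 11;0 0 2 0 11;0 0 2 0 11;0 0 2 0 11'
```

```text
clock: 22.03
eef_pos: [460.8, 251.5, 148.9]
tool_rot: [0.992, -0.127, -0.0, 0.0]
contact_force: [-0.3, -0.7, -1.1]
grip_width: 11.4
clock: 22.37
eef_pos: [460.9, 251.6, 147.2]
tool_rot: [0.992, -0.127, 0.0, -0.0]
contact_force: [-0.0, -0.9, 1.3]
grip_width: 11.3
```

```bash
python3 -m creep '0 0 0.5 0 11;0 0 1 0 11;0 0 1 0 11;0 0 1 0 11'
python3 -m creep '0 0 0.5 0 11;0 0 1 0 11;0 0 1 0 11;0 0 1 0 11'
```

```text
clock: 22.7
eef_pos: [460.9, 251.5, 146.0]
tool_rot: [0.992, -0.127, 0.0, -0.0]
contact_force: [0.4, 0.3, 1.0]
grip_width: 11.5
clock: 23.03
eef_pos: [460.8, 251.5, 145.0]
tool_rot: [0.992, -0.127, -0.0, 0.0]
contact_force: [-1.1, 0.5, 2.1]
grip_width: 11.5
```

```bash
python3 -m creep '0 0 0.5 0 11;0 0 1 0 11;0 0 1 0 11;0 0 1 0 11'
python3 - <<'E'
from h import *
F=[]
for i in range(6): camera("top");F.append(get_state()["contact_force"][2])
print(np.round(F,1),np.mean(F))
E
```

```text
clock: 23.37
eef_pos: [460.8, 251.5, 143.9]
tool_rot: [0.992, -0.127, -0.0, 0.0]
contact_force: [-0.8, -0.3, 2.7]
grip_width: 11.5
[1.7 1.8 1.9 1.9 0.3 1.1] 1.4476285435146004
```

```bash
python3 -m creep '0 0 0.5 0 11;0 0 0.8 0 11;0 0 0.8 0 11;0 0 0.8 0 11'
python3 - <<'E'
from h import *
F=[]
for i in range(8): camera("top");F.append(get_state()["contact_force"])
print(np.round(np.mean(F,0),2))
c=camera("scene");im=c["img"];print(proj(c,[460.8,251.5,46]),proj(c,[460.8,251.5,80]));print(np.array2string(im[240:284:2,368:404].min(2),max_line_width=250))
E
```

```text
clock: 24.0
eef_pos: [460.8, 251.5, 143.2]
tool_rot: [0.992, -0.127, -0.0, -0.0]
contact_force: [0.4, -0.0, 2.7]
grip_width: 11.5
[0.03 0.16 2.1 ]
(np.float64(383.3215507926511), np.float64(274.0696922647432)) (np.float64(385.2566744256445), np.float64(263.4817408063103))
[[111 124 121 120 120 120 120 121 120 120 120 122 111  72  42  41  41  41  51  57 101 139 176 145 128  90  34  32 130 168 141 119 119 120 119 120]
 [ 42  53 107 122 120 120 120 120 120 120 120 121 123  87  51  45  41  44  49  49 117 154 179 132 119  86  27  64 166 159 124 119 119 121 120 120]
 [ 31  51 107 122 121 120 120 120 120 120 120 120 122 125  93  66  50  42  48  64 119 163 156 172 197 137  74 109 121 120 119 120 120 120 120 120]
 [ 63 110 123 121 120 120 121 121 120 120 120 121 122 109  59 109 132 122 133 139 146 185 170 129  81 103 121 120 120 120 120 120 121 120 120 120]
 [122 121 120 120 121 120 120 120 120 120 120 120 122  93  40 156 157 136 115 115  95  51  35  37  53 108 122 121 120 120 120 120 120 120 120 120]
 [120 120 120 120 120 120 120 120 120 121 120 120 122 122  76 172 141  45  78 116  92  52  4
[... 1707 characters left out ...]
27 218 218 223 224 223 224 224 226 231 216 202 212 170 134 135 132 128 124 118 113 144 228 232 191 145 121 119]
 [116 121 126 134 139 146 152 159 161 161 184 209 231 230 223 224 189 180 190 190 178 148 130 130 126 156 203 240 236 208 187 181 164 131 119 119]
 [118 121 128 134 142 148 155 162 163 168 173 176 180 185 189 192 193 196 191 190 194 189 193 198 201 200 198 198 196 191 185 177 147 120 119 120]
 [118 124 132 139 145 150 157 163 164 171 177 179 183 187 192 194 197 199 200 201 201 198 197 200 203 201 199 198 193 188 182 166 132 119 120 119]
 [122 127 133 142 148 155 161 165 168 174 178 180 187 192 194 196 198 200 201 202 201 197 198 201 200 198 197 196 191 185 178 146 120 119 120 120]]
```

It's on the floor: a steady 2.1 N, at about the height I expected. I'll release slowly.

```bash
python3 -m creep '0 0 -0.3 0 11;0 0 -0.3 0 11.5;0 0 -0.3 0 12;0 0 -0.3 0 12.5;0 0 -0.3 0 13;0 0 -0.3 0 14;0 0 -0.3 0 16;0 0 -0.3 0 20;0 0 -0.3 0 30;0 0 -0.3 0 40;0 0 -0.3 0 50;0 0 -0.3 0 50;0 0 -0.3 0 50;0 0 -0.3 0 50;0 0 -0.3 0 50'
python3 - <<'E'
from h import *
to(460,251,260,-14.6)
c=camera("scene");im=c["img"];cv2.imwrite("pics/rel.png",im[:,:,::-1])
print("blk top exp",proj(c,[460.8,251.5,174]),proj(c,[460.8,251.5,130]))
print(np.array2string(im[216:276:2,372:404].min(2),max_line_width=250))
E
```

```text
clock: 25.7
eef_pos: [460.8, 251.6, 143.5]
tool_rot: [0.992, -0.127, -0.0, 0.0]
contact_force: [-0.5, 0.6, -0.1]
grip_width: 50.0
clock 25.7 pos [460.8 251.6 143.5] heading -14.6 grip 50.0 F [-0.5  0.6 -0.1] -> shift [  -0.6    0.7 -116.5] turn -0.0
blk top exp (np.float64(391.037871102828), np.float64(231.85015471742173)) (np.float64(388.24888847979605), np.float64(247.10996144377364))
[[126 137 116  79  71  93 103 103  93  61  34  34  34  41  47  51  54  55  56  50  51  52  54  55  55  55  55  55  57  54  52  52]
 [ 85  66  62  68  64  54  61  94  72  39  42  71  76  51  32  41  48  54  50  51  51  52  53  53  54  54  49  48  52  48  42  36]
 [ 49  44  53  55  59  56  51 106 101  67  48  41  38  94 137  95  35  43  50  54  54  56  51 100 161 180 140  71  38  44  48  46]
 [ 54  39  42  52  56  55  54  69  72  58  51  55  59  59  46  64  82  66  52  55  54  49 127 171 155  86  81  69  36  39  41  42]
 [ 49  40  42  52  55  55  56  50  43  44  50  50  52  52  53  53  51  54  54  57  50 100 161 179 122  48  36  43  52  46  39  37]
 [ 36  37  40  51  56  56  55  52  37 115 179 153  84  
[... 2520 characters left out ...]
166 160 155 136 122 121 116 105 193 164 116]
 [191 152 184 162 129 150 153 189 208 204 201 203 190 183 218 205 183 183 181 176 171 165 158 138 125 123 120 118 112 170 187 143]
 [148 123 127 130 137 173 195 200 203 202 188 194 195 186 218 204 182 183 178 172 168 145 129 128 123 120 118 117 112 162 187 145]
 [180 123 129 131 149 186 134 174 225 230 230 231 227 186 209 210 187 182 152 134 134 131 129 126 122 120 119 114 108 217 174 109]
 [149 204 178 169 211 224 222 223 228 227 221 220 226 206 217 218 166 134 135 136 134 130 128 124 120 118 113 127 224 193 125 118]
 [136 142 139 195 227 219 217 222 222 222 222 223 218 218 210 205 184 151 135 134 132 128 124 118 114 144 228 232 192 145 120 119]]
```

The tweezers stand with their block top at (389.5,231), and the fingers are clear. I'll retreat straight up.

```bash
python3 -m creep '0 0 -4 0 52;0 0 -12 0 54;0 0 -25 0 55;0 0 -45 0 55;0 0 -70 0 55;0 0 -95 0 55;0 0 -120 0 55;0 0 -130 0 55;0 0 -130 0 55;0 0 -130 0 55;0 0 -130 0 55;0 0 -130 0 55'
python3 - <<'E'
from h import *
to(460,251,260,-14.6)
a=cv2.imread("pics/rel.png")[:,:,::-1]
c=camera("scene");im=c["img"];d=camera("scene")["img"]
print("frame-to-frame diff cup area",np.abs(im[215:305,360:410].astype(int)-d[215:305,360:410]).max())
print("diff vs before retreat: below z130",np.abs(im[250:305,360:410].astype(int)-a[250:305,360:410]).mean())
print(np.array2string(im[226:262:2,376:402].min(2),max_line_width=250))
E
```

```text
clock: 26.75
eef_pos: [460.5, 251.4, 272.0]
tool_rot: [0.992, -0.127, -0.001, 0.001]
contact_force: [-0.1, 0.2, 0.9]
grip_width: 54.8
clock 26.75 pos [460.5 251.4 272. ] heading -14.6 grip 54.8 F [-0.1  0.2  0.9] -> shift [-0.4  0.5 12. ] turn -0.0
frame-to-frame diff cup area 28
diff vs before retreat: below z130 0.8841212121212121
[[119 120 119 117 115 136 172 179 175 175 174 175 174 173 173 172 169 166 167 169 172 173 171 170 169 170]
 [119 120 121 120 120 120 119 117 116 137 167 172 169 168 168 169 169 170 170 169 168 169 168 169 171 171]
 [120 120 120 120 120 120 120 120 119 116 117 112 232 247 219 175 171 173 172 170 166 166 168 170 173 175]
 [121 120 120 120 121 120 119 120 118 118 227 240 232 230 230 239 183 141 169 172 173 175 177 177 173 171]
 [120 120 120 120 121 120 119 119 114 136 143 141 186 200 194 219 170 115 117 117 126 150 169 171 168 167]
 [120 119 120 120 120 120 120 119 125 141 133 133 179 197 193 165 127 118 119 120 120 119 118 117 126 154]
 [120 120 120 120 120 120 119 123 129 106 111 166 202 220 227 159 105 118 120 120 120 120 120 120 119 118]
 [120 119 120 11
[... 461 characters left out ...]
  53  37  38  52 107 122 121 119 120 120 120 120 120 119]
 [120 120 120 121 123  74  63  49  63 110 128  90  40  37  33  87 116 121 120 119 120 120 120 120 120 120]
 [120 120 119 119 118 127 187 166 141 136 102  55  28  29  84 116 121 120 119 120 120 121 120 120 120 119]
 [118 123 133 166 217 226 227 189 147 105  91  98 151 140 118 117 116 118 119 119 120 120 120 119 120 119]
 [139 128 127 183 204 201 206 181 147 143 164 186 194 188 179 211 228 200 142 116 117 119 119 120 120 120]
 [127 128 184 206 203 204 195 158 157 219 211 192 192 187 184 182 178 172 157 204 222 172 123 117 119 120]
 [128 186 207 206 204 174 145 165 181 220 215 195 191 187 184 182 177 171 166 159 151 131 217 190 124 117]]
```

```bash
python3 -m creep '0 0 -10 0 55;0 0 -20 0 55;0 0 -20 0 55;0 0 -20 0 55;0 0 -20 0 55;0 0 -20 0 55;0 0 -20 0 55;0 0 -20 0 55;0 0 -20 0 55;0 0 -20 0 55' >/dev/null
python3 - <<'E'
from h import *
import time
c=camera("scene")["img"].astype(int)
for i in range(4): d=camera("scene")["img"].astype(int)
print(np.abs(c-d)[228:305,360:410].max(),np.abs(c-d)[228:305,360:410].mean());print(get_state()["clock"],get_state()["contact_force"])
m=d[228:234,382:396].min(2);print(m)
print(hand_in())
E
```

```text
4 0.35324675324675325
27.9333 [-0.40053279 -0.66848757  0.07425099]
[[118 117 115 136 167 172 169 167 167 168 169 169 169 169]
 [119 119 118 116 113 130 160 167 164 167 171 172 170 168]
 [119 119 118 116 116 111 231 247 218 174 170 172 171 169]
 [119 118 117 145 245 242 227 226 228 202 169 165 169 172]
 [119 119 117 117 226 239 232 230 229 239 183 141 168 172]
 [119 119 117 146 138 186 227 240 218 190 146 112 124 151]]
the job is handed in; nothing more can be done
None
```

The job is handed in at about 28 s of the 64 s allowed. By every check I could make it went as planned, but `hand_in()` gives no verdict. I opened the tweezers off the stand, clipped them onto the relay and let go. I then took them by the block, rocked the relay out in seven swings of about ±0.1 rad, and set it on the cup floor before releasing.

**Last checks:**
- **In the cup:** the tool felt a steady 2.1 N of floor contact before release, at about the height I expected. The relay then showed inside the rim in the scene view.
- **After release:** the tweezers stood upright. Their image did not change over the last 0.2 s, and the robot was about 10 cm above them and touching nothing.

**What disagreed or was not checked:**
- The two cameras differed by 2–5 mm on the relay and the cup, so I used values between them.
- The relay broke free during the last swing pair rather than coming out smoothly. It stayed upright in the jaws.
- The relay and tweezers sat about 4 mm off the tool axis in the cup.
- I could not measure the jaws' grip force on the relay. That it held is judged from the images and from the relay being carried to the cup.

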